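# Load a swing-out centrifuge in balance

### The job

Load the four wide tubes from the rack into the four buckets of the open centrifuge so that the rotor is balanced: the two tall ones opposite each other and the two short ones opposite each other, one in each bucket and all the way down. Keep them upright while you carry them, and leave the two narrow tubes standing in the rack.

Things in the scene. Friction and masses are not known exactly. Their poses are not given: they have to be found in the camera images.
- tall_tube_1: One of two alike TALL wide tubes, 115 mm high overall, 55 g: frosted white body 28 mm across, flat chamfered foot, ribbed blue screw cap 34 mm across and 16 mm high. Stands upright in one of the rack's four wide corner wells, 5 mm above the bench. Origin: centre of its underside, z up; in the rack its x runs along the rack's rows, y across them.
- tall_tube_2: The other TALL wide tube, like tall_tube_1. The white rack (166 x 126 mm, fixed to the bench) has 2 rows of 3 wells, 72 mm between rows, 55 mm along a row; a narrow tube stands in the middle of each row. The tubes stand on its base, 5 mm high, and pass through a drilled plate whose top is 58 mm above the bench (32 mm holes): lift straight up.
- short_tube_1: One of two alike SHORT wide tubes: same body (28 mm) and cap (34 mm across, 16 mm high) as the tall ones but only 90 mm high overall, 42 g. Stands upright in one of the rack's four wide corner wells. Origin: centre of its underside, z up; in the rack its x runs along the rack's rows, y across them.
- short_tube_2: The other SHORT wide tube, like short_tube_1 (90 mm high). Once loaded, a short tube stands 38 mm out of its bucket's rim, a tall one 63 mm.
- narrow_tube_1: One of two alike narrow tubes that stay in the rack: body 16 mm across, blue cap 21 mm across, 100 mm high, in the middle well of one row between two wide tubes. Origin: centre of its underside.
- narrow_tube_2: The other narrow tube, like narrow_tube_1, in the middle well of the other row.
- bucket_1: Steel cup of the swing-out rotor in the round white centrifuge, straight across the hub from bucket_3. Open top: 36 mm across inside, flared to about 49 mm at the rim. Origin on its axis at its swing pins, 98 mm above the bench when it hangs straight; rim 12 mm above the origin, inner floor 40 mm below it. x points out from the hub, z up.
- bucket_2: Bucket like bucket_1, straight across the hub from bucket_4. The buckets' axes lie 85 mm from the rotor's axis. The rotor turns stiffly by hand (0.2 N m) and stays where it is left; each bucket hangs on two pins and swings lightly inwards or outwards (up to 0.35 rad), hanging straight again when let go, so read its place again before loading it.
- bucket_3: Bucket like bucket_1, straight across the hub from bucket_1. The centrifuge's housing is fixed, 304 mm across and open at the top, its rim 114 mm above the bench; the nut on the rotor's hub rises to 120 mm.
- bucket_4: Bucket like bucket_1, straight across the hub from bucket_2. The centrifuge's lid stands open on the side away from the robot: a 300 mm disc hinged at the housing's back edge, leaning away, up to 0.42 m high.
There are look-alikes about, which are no part of the job. Leave any green or pink look-alike of the tall_tube_1 alone.

How it is judged:
By the outcome, as a careful person would: the job done as asked, in the order asked, and still so for the second after the job is handed in, with the robot touching nothing.
It also fails if it takes over 98 s, if anything falls off the work surface, if the arm or the gripper's body presses on something with over 40 N, if the wrist force passes 120 N, or if a joint passes its speed limit or range.

### The arm

A 6-joint arm with a two-finger parallel gripper is mounted at the origin on a cart in front of the work surface, level with it; the furniture and walls round the work are solid. World frame = base frame: x ahead of the robot, y to its left, z up, the work surface at z = 0. Lengths are in m, angles in rad, forces in N, time in s.
With the tool pointing down it reaches from about 0.375 to 0.975 m from the base axis. Payload 3.8 kg.
Tool frame: the origin (TCP) lies on the centre line of the jaws, within the pads' length; the fingertips stand 25 mm ahead of it and the grasp point (between the pads) lies 6 mm ahead of it; y points along the fingers, z is the direction in which the jaws open and shut, and the axes are right-handed (so a half turn about y gives the same grasp; the last joint's range is limited). The gripper opens to 85 mm and grips with 20 to 120 N. Pads are 22 mm wide; open, the fingers measure 114 mm over their backs; the gripper's body (76 mm by 85 mm) begins 54 mm behind the grasp point. The pads swing forward as they close: fully open they stand 13 mm farther back than shut.
Start: joints at [1.173, 0.264, 1.604, -0, 1.274, -0.037], TCP at [0.238, 0.632, 0.256] pointing down, gripper open.
Joint ranges: [-2.63, 2.63], [-0.94, 2.18], [0.31, 2.57], [-1.31, 4.45], [0, 2.66], [-2.55, 2.55]. Speed limits (rad/s): [2.57, 2.57, 3.14, 3.14, 3.14, 3.14].

### API

Orientations are given as a rotation vector (axis times angle).
In Python, from workcell import bot gives the robot as it stands.
- The arm moves only by the shell command python3 -m jog 'ROWS' [FORCE]. ROWS is JSON, a list of rows, each a list of 5 numbers: the shift along the world's x, y, z in mm, then the turn about the world's z in degrees, then the finger opening in mm, from 0 to 85.4. A call has exactly 10 rows; each row is the pose to reach, as a shift and turn from the pose commanded when the call began; what a row does not reach only later rows make up. A row lasts 1/8 s, in which the tool goes at most 62.5 mm and 10.7 degrees, less where a joint would pass 70% of its speed; a pose out of reach is approached as far as the arm can. A call with a gripper value outside its range is refused whole. The fingers move at their own pace and stop on an object; FORCE is the grip in N (left out, the last holds). Time passes only in rows, so rows that repeat a pose let the fingers close, or fill a call up. It gives the time, the measured TCP pose, the force and the opening at its end, in the units of the state.
- bot.read_state(): the state, without advancing time (a new reading comes with each control period).
- bot.read_camera(name): name is "scene" or "top" or "wrist"; returns a dict with "pixels" (480x640x3 uint8, red, green, blue), "fx", "fy", "cx", "cy" (pixels), "R" (3x3) and "t" (3): a world point X has camera coordinates R X + t. Camera axes: x right, y down, z forward; pixel columns grow to the right and rows downward; lengths in m; the calibration is good to about 2 mm. A picture is of the moment at which its call begins. There is no depth.
- bot.finish_job(): hands the job in, once; it reports no verdict.
The state is a dict: "time": time; "q": joint angles; "joint_vel": joint speeds; "joint_torque": joint torques, N m; "tool_pos": TCP position; "tcp_rot": TCP orientation; "wrist_force": force on the tool from outside, world axes, zero at the start; "torque": the same for the moment, N m; "width": opening from 0.0 (shut) to 1.0 (fully open).
Only numpy, scipy, OpenCV 4.12 (cv2) and the standard library are available. Lean on these libraries where they do the work, as an engineer would, in place of code of your own. Each camera call takes 0.05 s, during which the arm holds its last target.

## Working session

There is one attempt and no reset: what is moved stays moved. The work goes in short steps, Python scripts to look and compute and a shell command to move; the robot and the scene stay as the last step left them, time stands still between calls to the robot, and variables do not carry over. Pictures are saved under pics/ and viewed, and the job is handed in when it is done.

```bash
ls; mkdir -p pics; python3 - <<'E'
from workcell import bot
import cv2,numpy as np
s=bot.read_state();print({k:np.round(v,3) for k,v in s.items()})
for n in("scene","top","wrist"):
    c=bot.read_camera(n);cv2.imwrite(f"pics/a_{n}.png",c["pixels"][:,:,::-1])
    print(n,c["fx"],c["cx"],c["cy"],np.round(c["R"],3).tolist(),np.round(c["t"],3).tolist(), np.round(-np.array(c["R"]).T@np.array(c["t"]),3))
E
```

```text
pics
{'time': np.float64(0.0), 'q': array([ 1.173,  0.265,  1.605, -0.   ,  1.274, -0.037]), 'joint_vel': array([-0.001,  0.002,  0.001, -0.001,  0.002,  0.002]), 'joint_torque': array([-0.0000e+00, -5.1510e+01, -3.6732e+01, -1.0000e-03,  1.3000e-02,
       -0.0000e+00]), 'tool_pos': array([0.238, 0.631, 0.255]), 'tcp_rot': array([-1.554,  0.284, -0.283]), 'wrist_force': array([0.401, 0.397, 0.467]), 'torque': array([-0.014,  0.008,  0.043]), 'width': np.float64(1.0)}
scene 521.3551398607106 317.2351497989111 239.8555865840602 [[0.589, -0.808, -0.017], [-0.418, -0.287, -0.862], [0.692, 0.515, -0.506]] [-0.346, 0.295, 0.76] [-0.199 -0.586  0.633]
top 448.35320945024284 323.2465361489749 241.52722435394543 [[0.012, -1.0, 0.016], [-0.989, -0.015, -0.147], [0.147, -0.014, -0.989]] [-0.037, 0.552, 0.967] [ 0.404 -0.015  1.038]
wrist 431.0586169810034 328.39820267084013 233.8835942490685 [[0.353, 0.936, -0.002], [0.904, -0.341, 0.258], [0.241, -0.093, -0.966]] [-0.673, -0.034, 0.38] [0.177 0.653 0.374]
```

View pics/a_top.png

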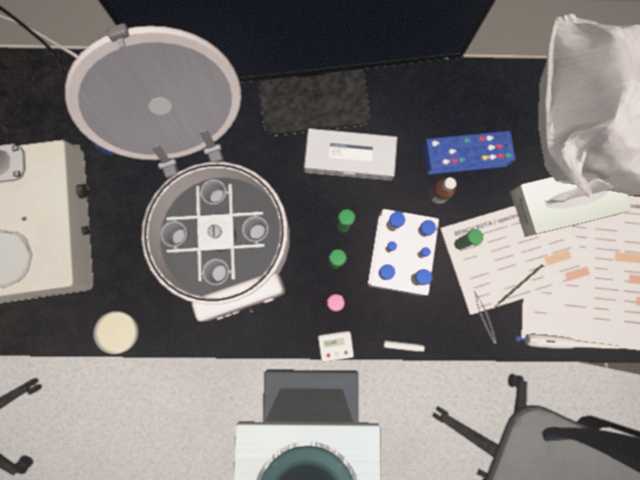

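View pics/a_scene.png

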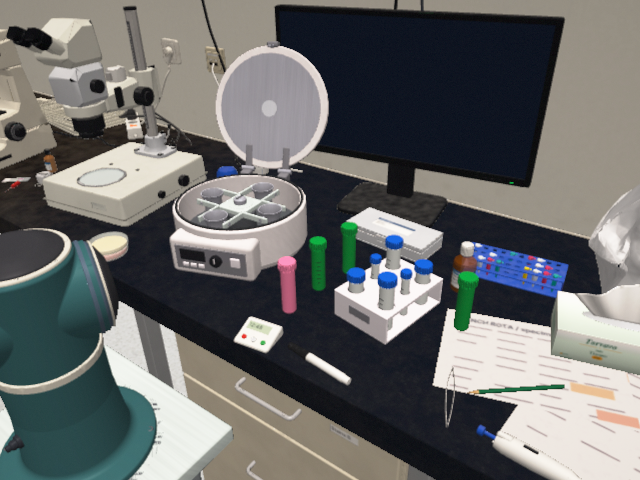

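View pics/a_wrist.png

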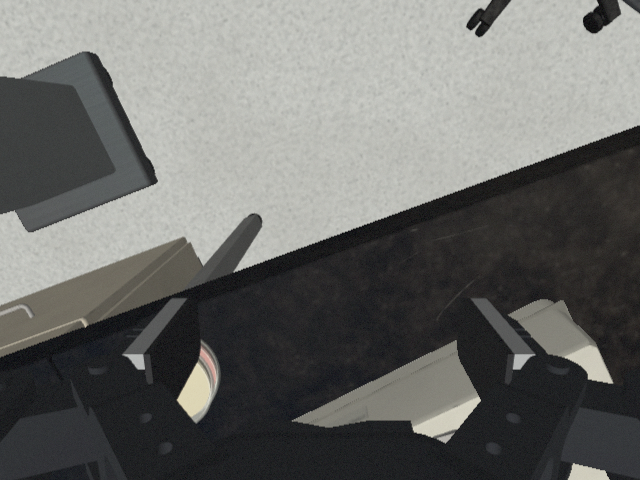

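The top view shows four wide blue caps at (397,219), (428,228), (387,272) and (424,277), with narrow ones at (392,246) and (425,252). The look-alikes are green at (347,217), (338,258) and (472,238), and pink at (336,302). The buckets are at about (214,192), (256,230), (216,271) and (174,234). Next I triangulate the caps and read the buckets.

```bash
cat > h.py <<'E'
import cv2,numpy as np
from workcell import bot
def ray(c,u,v):
    R=np.array(c["R"]);t=np.array(c["t"]);o=-R.T@t
    d=R.T@np.array([(u-c["cx"])/c["fx"],(v-c["cy"])/c["fy"],1]);return o,d/np.linalg.norm(d)
def plane(c,u,v,z):
    o,d=ray(c,u,v);return o+d*(z-o[2])/d[2]
def proj(c,X):
    p=np.array(c["R"])@np.array(X)+np.array(c["t"]);return np.array([c["fx"]*p[0]/p[2]+c["cx"],c["fy"]*p[1]/p[2]+c["cy"]])
def tri(a,b):
    A=np.zeros((3,3));B=np.zeros(3)
    for o,d in(a,b):
        P=np.eye(3)-np.outer(d,d);A+=P;B+=P@o
    x=np.linalg.solve(A,B);return x,[np.linalg.norm((np.eye(3)-np.outer(d,d))@(x-o)) for o,d in(a,b)]
def blue(c,lo=(105,120,60),hi=(125,255,255)):
    h=cv2.cvtColor(c["pixels"],cv2.COLOR_RGB2HSV);m=cv2.inRange(h,lo,hi)
    n,l,st,ce=cv2.connectedComponentsWithStats(m);return m,[(ce[i],st[i]) for i in range(1,n) if st[i][4]>25]
E
python3 - <<'E'
from h import *
T=bot.read_camera("top");S=bot.read_camera("scene")
mt,bt=blue(T);ms,bs=blue(S)
bt=[b for b in bt if 370<b[0][0]<440 and 200<b[0][1]<295];bs=[b for b in bs if 330<b[0][0]<445 and 225<b[0][1]<300]
for b in bt:
    print("top",b[0].round(1),b[1][4])
    for s in bs:
        x,e=tri(ray(T,*b[0]),ray(S,*s[0]))
        if e[0]<.004: print("   ",s[0].round(1),s[1],x.round(4),np.round(e,4))
for n,c,(x,y,w,h),k in(("t",T,(130,150,170,150),4),("ts",T,(320,190,170,120),4),("s",S,(320,225,140,120),5)):
    cv2.imwrite(f"pics/b_{n}.png",cv2.resize(c["pixels"][y:y+h,x:x+w,::-1],None,fx=k,fy=k,interpolation=2))
a=np.array(bot.read_state()["tcp_rot"]);print(cv2.Rodrigues(a)[0].round(3))
E
```

```text
top [396.7 218.9] 165
    [393.8 241.8] [385 235  18  14 207] [ 0.5926 -0.1831  0.1113] [0.0006 0.0006]
top [427.5 227.2] 148
    [423.5 266.2] [414 259  20  16 250] [ 0.5805 -0.2545  0.0872] [0.0011 0.0011]
top [391.6 245.7] 48
    [375.1 258. ] [369 253  13  11 119] [ 0.5371 -0.174   0.0994] [0.0008 0.0008]
top [425.3 251.5] 46
    [393.8 241.8] [385 235  18  14 207] [ 0.5151 -0.2262  0.1646] [0.0028 0.0028]
    [405.9 273.5] [401 269  11  10  97] [ 0.5259 -0.2456  0.0978] [0.0008 0.0008]
top [386.8 271.6] 154
    [355.6 274.9] [346 267  19  17 256] [ 0.483  -0.1651  0.0874] [0.0006 0.0006]
top [423.6 276.7] 180
    [387.  279.7] [378 272  19  17 271] [ 0.4711 -0.2371  0.1121] [0.0003 0.0003]
[[ 0.936 -0.     0.353]
 [-0.353 -0.001  0.936]
 [-0.    -1.    -0.001]]
```

View pics/b_s.png

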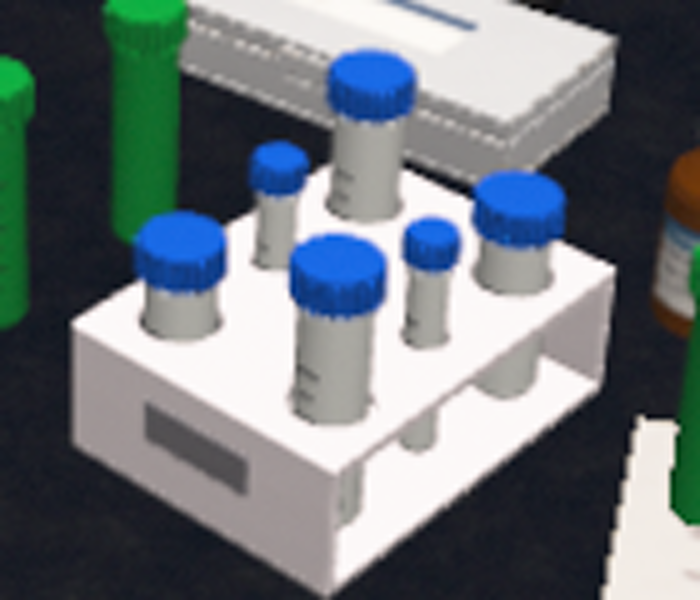

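View pics/b_t.png

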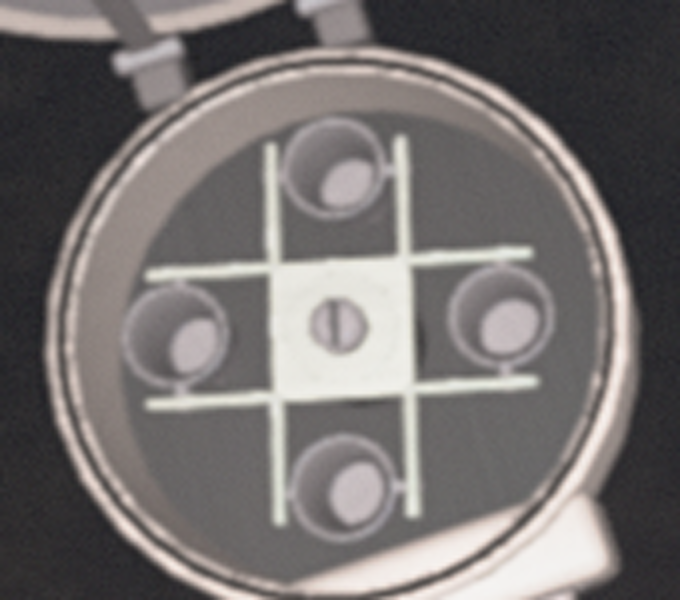

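The enlarged crop confirms which are tall: crop (337,275) and (372,85), i.e. scene (387,280) and (394,242), with cap centres at z≈0.112. The short ones are at (356,275) and (424,266), z≈0.087. The bucket crop shows the rims at (333,167), (500,316), (343,487) and (175,335).

```bash
python3 - <<'E'
from h import *
T=bot.read_camera("top")
P=[]
for u,v in((333,167),(500,316),(343,487),(175,335)):
    p=plane(T,130+(u-1.5)/4,150+(v-1.5)/4,.110);P.append(p)
P=np.array(P);print(P.round(4));c=P.mean(0);print("c",c.round(4));d=P-c
print(np.linalg.norm(d[:,:2],axis=1).round(4),np.degrees(np.arctan2(d[:,1],d[:,0])).round(1))
print("nut",plane(T,130+338/4,150+325/4,.12).round(4))
E
```

```text
[[0.6459 0.2072 0.11  ]
 [0.5671 0.1161 0.11  ]
 [0.4763 0.1938 0.11  ]
 [0.5545 0.2849 0.11  ]]
c [0.561  0.2005 0.11  ]
[0.0852 0.0846 0.0849 0.0847] [   4.5  -85.8 -175.5   94.4]
nut [0.5586 0.1973 0.12  ]
```

```bash
python3 -m jog '[[25,-55,5,2,55],[50,-110,10,4,55],[75,-165,15,6,55],[100,-225,20,8,55],[125,-280,20,10,55],[150,-335,20,11.5,55],[175,-395,20,11.5,55],[200,-450,20,11.5,55],[225,-510,20,11.5,55],[250,-570,20,11.5,55]]' 40
python3 -m jog '[[22,-50,0,0,55],[45,-100,0,0,55],[68,-150,-20,0,55],[85,-195,-40,0,55],[98,-230,-60,0,55],[105,-245,-75,0,55],[105,-245,-90,0,55],[105,-245,-90,0,55],[105,-245,-90,0,55],[105,-245,-90,0,55]]'
```

```text
time: 1.55
tool_pos: [0.4867, 0.0646, 0.2767]
tcp_rot: [-1.567, 0.125, -0.127]
wrist_force: [-0.4, 0.1, 0.1]
width: 0.644
time: 2.8
tool_pos: [0.5917, -0.1777, 0.1875]
tcp_rot: [-1.568, 0.123, -0.126]
wrist_force: [-0.2, 0.2, 0.3]
width: 0.644
```

```bash
python3 - <<'E'
from h import *
c=bot.read_camera("wrist");cv2.imwrite("pics/c_w.png",c["pixels"][:,:,::-1])
s=bot.read_state();print(s["tool_pos"],cv2.Rodrigues(np.array(s["tcp_rot"]))[0].round(3))
for X in((.593,-.183,.12),(.471,-.237,.12),(.5805,-.2545,.095),(.483,-.165,.095)):print(proj(c,X).round(0))
E
```

```text
[ 0.59171645 -0.17787597  0.18749312] [[ 0.987  0.002  0.158]
 [-0.158 -0.001  0.987]
 [ 0.002 -1.    -0.   ]]
[320. 270.]
[133.   1.]
[180. 252.]
[320.  16.]
```

View pics/c_w.png

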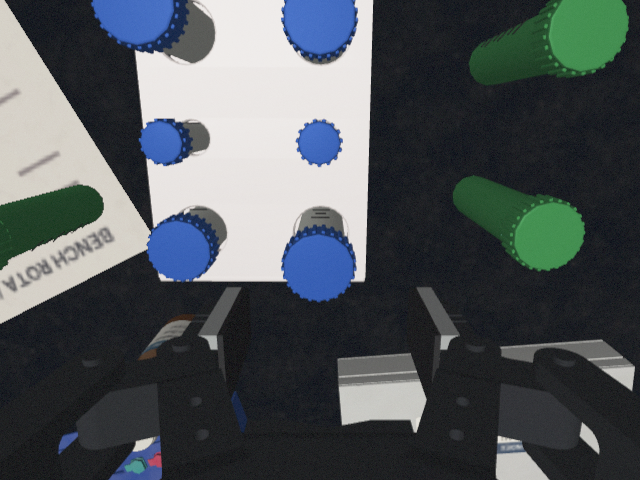

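The wrist view shows the far tall cap at (319,265), the short one beside it at (182,247), the near short one at about (320,20) and the near tall one at about (140,10). All are within 4 px of prediction. I refine from cap-top pixels at known heights.

```bash
python3 - <<'E'
from h import *
c=bot.read_camera("wrist")
for u,v,z in((319,265,.12),(182,247,.095)):print(plane(c,u,v,z).round(4))
E
```

```text
[ 0.5903 -0.1831  0.12  ]
[ 0.578  -0.2528  0.095 ]
```

```bash
python3 -m jog '[[0,-5.5,-15,0,55],[0,-5.5,-35,0,55],[0,-5.5,-55,0,55],[0,-5.5,-68,0,55],[0,-5.5,-72,0,55],[0,-5.5,-72,0,55],[0,-5.5,-72,0,20],[0,-5.5,-72,0,20],[0,-5.5,-72,0,20],[0,-5.5,-72,0,20]]' 40
```

```text
time: 4.15
tool_pos: [0.592, -0.1841, 0.1154]
tcp_rot: [-1.568, 0.124, -0.127]
wrist_force: [0.1, 0.3, 4.4]
width: 0.372
```

```bash
python3 -m jog '[[0,0,0,0,20],[0,0,8,0,20],[0,0,25,0,20],[0,0,50,0,20],[0,0,80,0,20],[0,0,110,0,20],[0,0,140,0,20],[0,0,170,0,20],[0,0,188,0,20],[0,0,195,0,20]]'
python3 - <<'E'
from h import *
for n in("scene","wrist"):
    c=bot.read_camera(n);cv2.imwrite(f"pics/d_{n}.png",c["pixels"][:,:,::-1])
E
```

```text
time: 5.4
tool_pos: [0.5915, -0.1841, 0.3109]
tcp_rot: [-1.568, 0.124, -0.127]
wrist_force: [-0.9, -0.0, -0.5]
width: 0.366
```

View pics/d_scene.png

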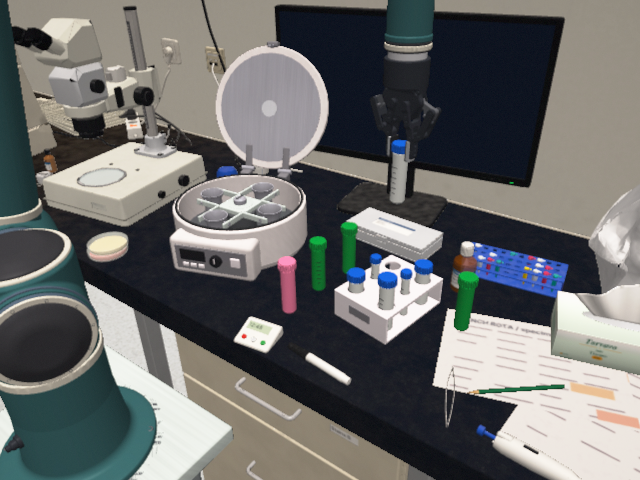

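View pics/d_wrist.png

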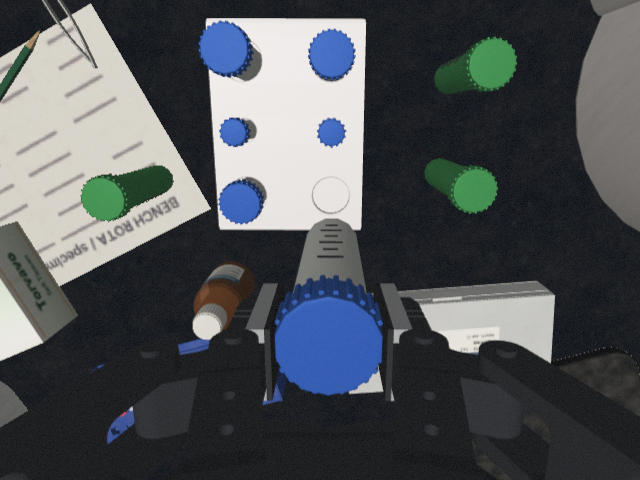

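```bash
python3 - <<'E'
from h import *
c=bot.read_camera("wrist");s=bot.read_state();print(s["tool_pos"])
m,b=blue(c)
for ce,st in b:
    if st[4]>3000: print(ce,st)
print(plane(c,329.5,346,.3155).round(4))
# underside chamfer end approx vertical check: bottom edge of tube px ~ (333,225)
print(proj(c,(.5915,-.184,.2005)))
E
```

```text
[ 0.59086087 -0.18387079  0.30858231]
[326.68135845 337.78723207] [  262   276   121   131 10777]
[ 0.59   -0.1846  0.3155]
[330.47023598 241.72618632]
```

```bash
python3 -m jog '[[3,20,0,0,20],[8,60,0,0,20],[16,110,0,0,20],[24,165,0,0,20],[32,220,0,0,20],[39,275,0,0,20],[46,325,0,0,20],[51,362,0,0,20],[54,382,0,0,20],[55,391,0,0,20]]'
python3 - <<'E'
from h import *
for n in("top","wrist"):
    c=bot.read_camera(n);cv2.imwrite(f"pics/e_{n}.png",c["pixels"][:,:,::-1])
print(bot.read_state()["tool_pos"])
for X in((.6458,.207,.110),(.6458,.207,.058),(.561,.2005,.12),(.4763,.194,.11),(.5675,.1157,.11),(.5545,.285,.11)):print(proj(c,X).round(0))
E
```

```text
time: 6.8
tool_pos: [0.6457, 0.2082, 0.3083]
tcp_rot: [-1.568, 0.126, -0.123]
wrist_force: [-0.0, 0.3, -0.1]
width: 0.368
[0.64596859 0.20723166 0.30872809]
[328. 209.]
[328. 197.]
[299.  93.]
[267. -39.]
[184. 123.]
[419.  63.]
```

View pics/e_wrist.png

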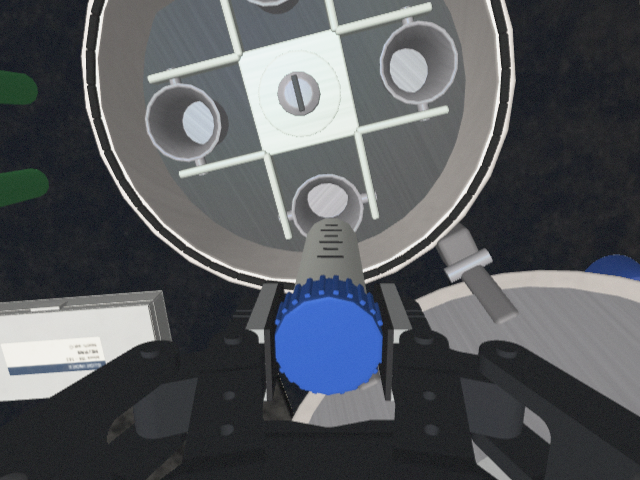

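The predicted bucket positions coincide with the wrist picture (A rim at (328,209), hub at (299,93)). Lowering.

```bash
python3 -m jog '[[0,0,-15,0,20],[0,0,-40,0,20],[0,0,-65,0,20],[0,0,-80,0,20],[0,0,-92,0,20],[0,0,-104,0,20],[0,0,-115,0,20],[0,0,-124,0,20],[0,0,-131,0,20],[0,0,-135,0,20]]'
python3 - <<'E'
from h import *
for n in("scene","wrist"):
    c=bot.read_camera(n);p=c["pixels"]
    if n=="scene":p=cv2.resize(p[80:300,140:360],None,fx=2.5,fy=2.5)
    cv2.imwrite(f"pics/f_{n}.png",p[:,:,::-1])
print(bot.read_state()["wrist_force"])
E
```

```text
time: 8.15
tool_pos: [0.6461, 0.2071, 0.1739]
tcp_rot: [-1.567, 0.126, -0.125]
wrist_force: [-0.1, 0.9, -0.1]
width: 0.372
[ 0.27027446  0.89169666 -0.35747419]
```

View pics/f_scene.png

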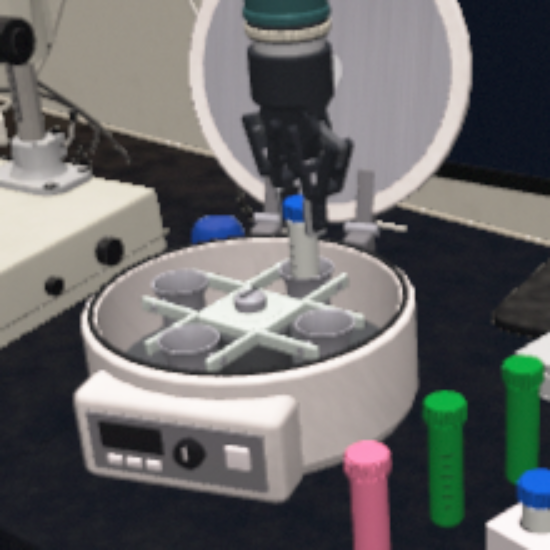

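View pics/f_wrist.png

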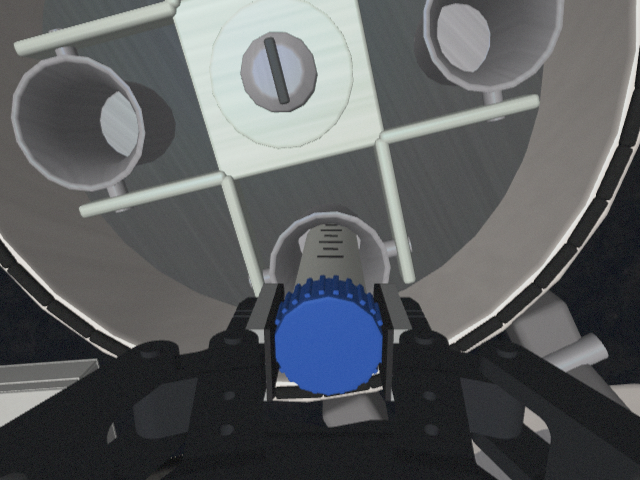

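The tall tube is in the far bucket (wrist view: rim around (330,265), tube centred). I lower it the last few mm, release, and rise.

```bash
python3 -m jog '[[0,0,-2,0,20],[0,0,-4,0,20],[0,0,-5,0,20],[0,0,-5,0,20],[0,0,-5,0,55],[0,0,-5,0,55],[0,0,-5,0,55],[0,0,-5,0,55],[0,0,15,0,55],[0,0,40,0,55]]'
python3 -m jog '[[0,0,30,0,55],[0,-5,60,0,55],[-5,-30,85,0,55],[-12,-70,95,0,55],[-22,-120,95,0,55],[-34,-178,95,0,55],[-46,-235,95,0,55],[-58,-285,95,0,55],[-66,-325,95,0,55],[-72,-350,95,0,55]]'
python3 - <<'E'
from h import *
for n in("scene","top"):
    c=bot.read_camera(n);p=c["pixels"]
    if n=="scene":p=cv2.resize(p[80:300,140:360],None,fx=2.5,fy=2.5)
    else:p=cv2.resize(p[150:310,130:300],None,fx=3.5,fy=3.5)
    cv2.imwrite(f"pics/g_{n}.png",p[:,:,::-1])
E
```

```text
time: 9.5
tool_pos: [0.646, 0.207, 0.2153]
tcp_rot: [-1.567, 0.126, -0.125]
wrist_force: [1.3, -0.1, 0.7]
width: 0.645
time: 10.75
tool_pos: [0.5739, -0.1451, 0.3114]
tcp_rot: [-1.568, 0.125, -0.129]
wrist_force: [0.4, 0.1, 0.6]
width: 0.645
```

View pics/g_scene.png

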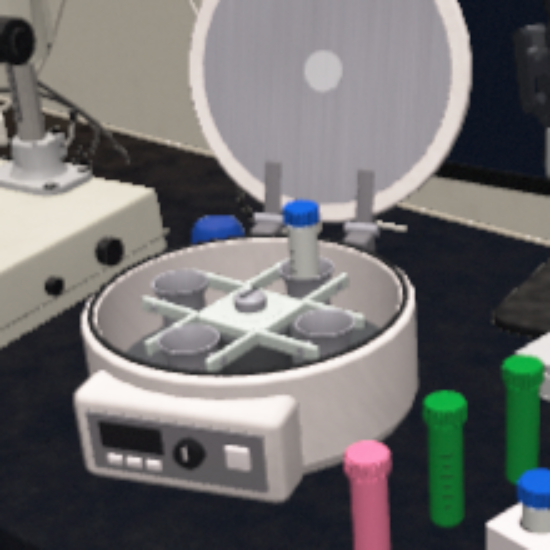

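View pics/g_top.png

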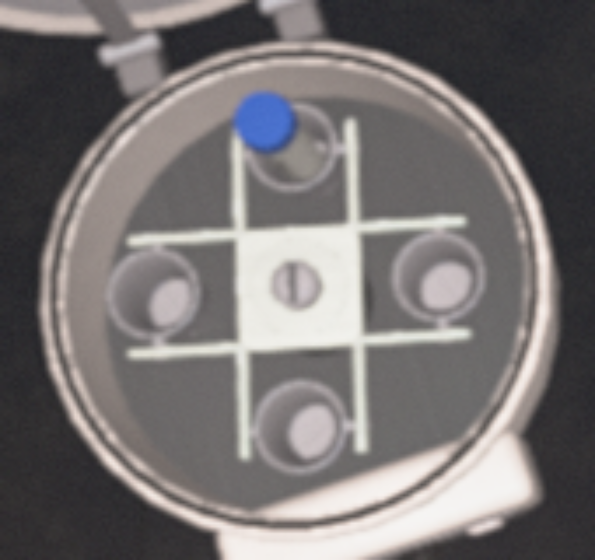

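Tall tube 1 is seated in the far bucket (cap at about (265,122) in the crop) and the rotor has not moved. On to the second tall tube.

```bash
python3 -m jog '[[-12,-10,0,0,55],[-35,-30,0,0,55],[-62,-55,-10,0,55],[-85,-75,-30,0,55],[-98,-87,-60,0,55],[-104,-92,-90,0,55],[-104,-92,-110,0,55],[-104,-92,-120,0,55],[-104,-92,-120,0,55],[-104,-92,-120,0,55]]'
python3 - <<'E'
from h import *
c=bot.read_camera("wrist");cv2.imwrite("pics/h_w.png",c["pixels"][:,:,::-1]);print(bot.read_state()["tool_pos"])
print(proj(c,(.471,-.237,.12)))
m,b=blue(c)
for ce,st in b:
    if st[4]>1500: print(ce,st,plane(c,*ce,.12).round(4))
E
```

```text
time: 12.1
tool_pos: [0.471, -0.2351, 0.1905]
tcp_rot: [-1.568, 0.124, -0.127]
wrist_force: [0.2, 0.3, 0.4]
width: 0.641
[ 0.47108405 -0.23517804  0.19063209]
[326.69376002 264.6718017 ]
[463.43159379 246.02566996] [ 428  213   72   67 3545] [ 0.472  -0.1736  0.12  ]
[327.35181186 260.74106072] [ 291  223   74   76 4167] [ 0.4692 -0.2364  0.12  ]
[327.02503053 410.10989011] [ 299  390   57   38 1638] [ 0.5486 -0.2494  0.12  ]
```

View pics/h_w.png

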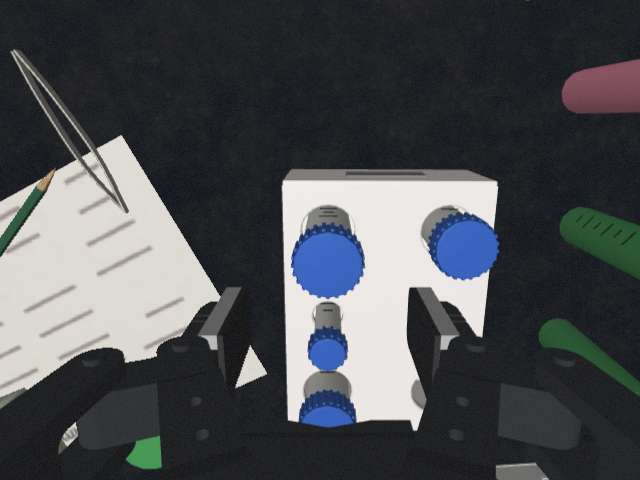

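The tall tube's cap is at (327,261), centred between the jaws. Gripping and lifting.

```bash
python3 -m jog '[[-0.5,-1.5,-15,0,55],[-0.5,-1.5,-38,0,55],[-0.5,-1.5,-58,0,55],[-0.5,-1.5,-71,0,55],[-0.5,-1.5,-74.5,0,55],[-0.5,-1.5,-74.5,0,55],[-0.5,-1.5,-74.5,0,20],[-0.5,-1.5,-74.5,0,20],[-0.5,-1.5,-74.5,0,20],[-0.5,-1.5,-74.5,0,20]]' 40
python3 -m jog '[[0,0,0,0,20],[0,0,8,0,20],[0,0,25,0,20],[0,0,50,0,20],[0,0,80,0,20],[0,0,110,0,20],[0,0,140,0,20],[0,0,170,0,20],[0,0,188,0,20],[0,0,195,0,20]]'
python3 - <<'E'
from h import *
c=bot.read_camera("wrist");cv2.imwrite("pics/i_w.png",c["pixels"][:,:,::-1]);print(bot.read_state()["tool_pos"])
E
```

```text
time: 13.4
tool_pos: [0.4705, -0.2368, 0.1158]
tcp_rot: [-1.568, 0.124, -0.127]
wrist_force: [0.0, 0.8, 5.7]
width: 0.366
time: 14.65
tool_pos: [0.47, -0.2367, 0.3113]
tcp_rot: [-1.568, 0.124, -0.127]
wrist_force: [-0.7, -0.2, -0.5]
width: 0.372
[ 0.47000727 -0.23666009  0.31129701]
```

View pics/i_w.png

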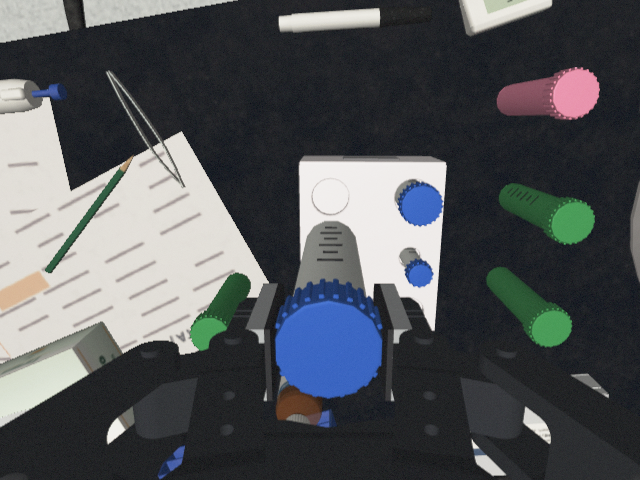

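```bash
python3 -m jog '[[0,18,0,0,20],[1,62,0,0,20],[2,115,0,0,20],[3,172,0,0,20],[4,230,0,0,20],[5,288,0,0,20],[6,342,0,0,20],[7,388,0,0,20],[7,418,0,0,20],[7,431,0,0,20]]'
python3 - <<'E'
from h import *
c=bot.read_camera("wrist");cv2.imwrite("pics/j_w.png",c["pixels"][:,:,::-1]);print(bot.read_state()["tool_pos"])
for X in((.4763,.194,.11),(.561,.2005,.12),(.5675,.1157,.11),(.5545,.285,.11)):print(proj(c,X).round(0))
E
```

```text
time: 15.95
tool_pos: [0.4751, 0.1964, 0.3081]
tcp_rot: [-1.568, 0.126, -0.121]
wrist_force: [-0.3, 0.0, -1.5]
width: 0.368
[0.47539509 0.19689979 0.30833162]
[327. 212.]
[353. 318.]
[250. 335.]
[457. 290.]
```

View pics/j_w.png

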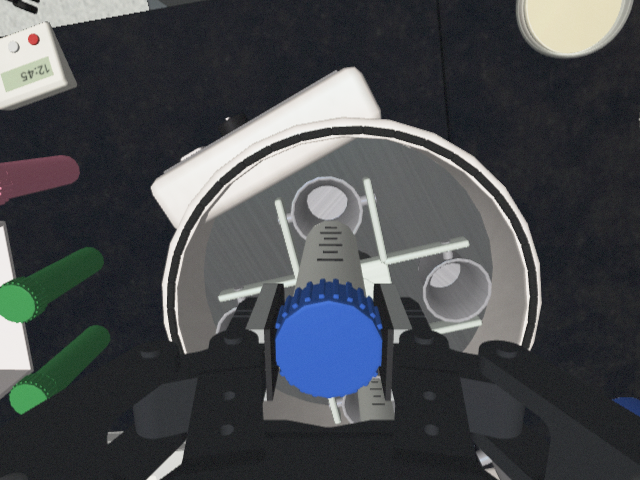

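```bash
python3 -m jog '[[0,0,-10,0,20],[0,0,-35,0,20],[0,0,-62,0,20],[0,0,-78,0,20],[0,0,-90,0,20],[0,0,-103,0,20],[0,0,-115,0,20],[0,0,-125,0,20],[0,0,-132,0,20],[0,0,-136,0,20]]'
python3 - <<'E'
from h import *
c=bot.read_camera("wrist");cv2.imwrite("pics/k_w.png",c["pixels"][:,:,::-1]);print(bot.read_state()["wrist_force"])
E
```

```text
time: 17.25
tool_pos: [0.4767, 0.1946, 0.1734]
tcp_rot: [-1.567, 0.126, -0.125]
wrist_force: [0.1, 0.1, -0.7]
width: 0.375
[ 0.18716107  0.60606494 -1.36831426]
```

View pics/k_w.png

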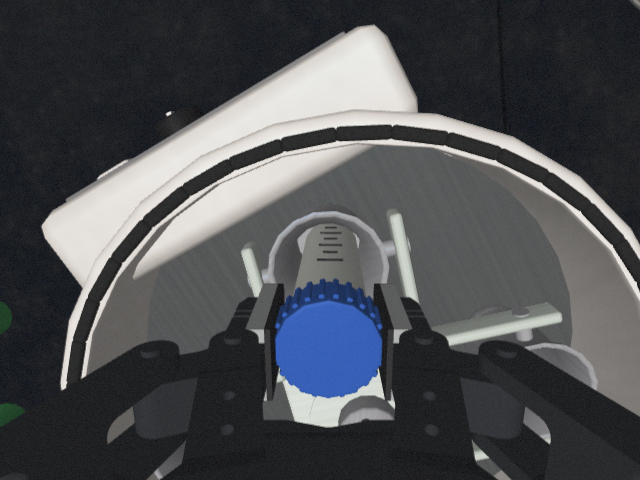

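Tube centred in the near bucket. Lower the last bit, release, rise and go towards the near short tube.

```bash
python3 -m jog '[[0,0,-2,0,20],[0,0,-4,0,20],[0,0,-4.5,0,20],[0,0,-4.5,0,20],[0,0,-4.5,0,55],[0,0,-4.5,0,55],[0,0,-4.5,0,55],[0,0,-4.5,0,55],[0,0,15,0,55],[0,0,40,0,55]]'
python3 -m jog '[[0,0,30,0,55],[0,-5,60,0,55],[0,-30,80,0,55],[0,-75,80,0,55],[1,-130,80,0,55],[2,-188,80,0,55],[3,-245,80,0,55],[4,-300,70,0,55],[5,-340,40,0,55],[5,-359,0,0,55]]'
python3 -m jog '[[0,0,-20,0,55],[0,0,-40,0,55],[0,0,-40,0,55],[0,0,-40,0,55],[0,0,-40,0,55],[0,0,-40,0,55],[0,0,-40,0,55],[0,0,-40,0,55],[0,0,-40,0,55],[0,0,-40,0,55]]'
python3 - <<'E'
from h import *
c=bot.read_camera("wrist");cv2.imwrite("pics/l_w.png",c["pixels"][:,:,::-1]);print(bot.read_state()["tool_pos"])
print(proj(c,(.482,-.165,.095)))
m,b=blue(c)
for ce,st in b:
    if st[4]>1500: print(ce,st,plane(c,*ce,.095).round(4))
c=bot.read_camera("top");cv2.imwrite(f"pics/l_top.png",cv2.resize(c["pixels"][150:310,130:300],None,fx=3.5,fy=3.5)[:,:,::-1])
E
```

```text
time: 18.55
tool_pos: [0.476, 0.1943, 0.2134]
tcp_rot: [-1.568, 0.127, -0.124]
wrist_force: [0.1, -0.1, 0.7]
width: 0.643
time: 19.8
tool_pos: [0.4826, -0.1672, 0.2143]
tcp_rot: [-1.568, 0.125, -0.13]
wrist_force: [0.5, -0.0, -0.2]
width: 0.643
time: 21.05
tool_pos: [0.4817, -0.1644, 0.1737]
tcp_rot: [-1.567, 0.126, -0.126]
wrist_force: [0.6, 0.3, -0.4]
width: 0.644
[ 0.48166699 -0.16445998  0.17371663]
[329.62231361 259.6102173 ]
[328.51850886 257.524244  ] [ 294  221   70   73 3836] [ 0.4809 -0.1654  0.095 ]
[328.13969659 367.7699115 ] [ 307  344   43   48 1582] [ 0.5401 -0.1751  0.095 ]
```

View pics/l_w.png

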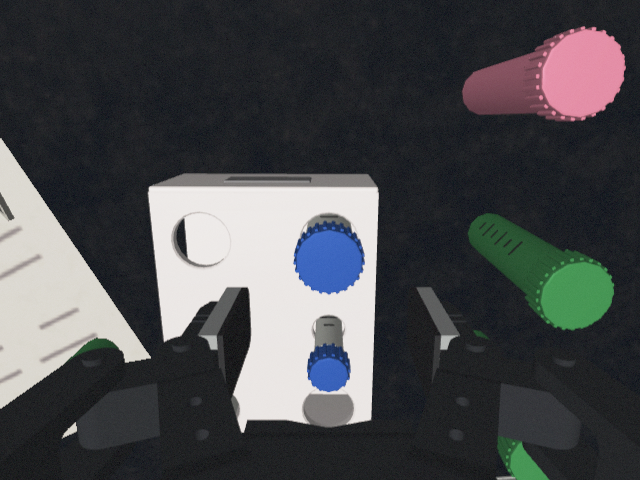

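View pics/l_top.png

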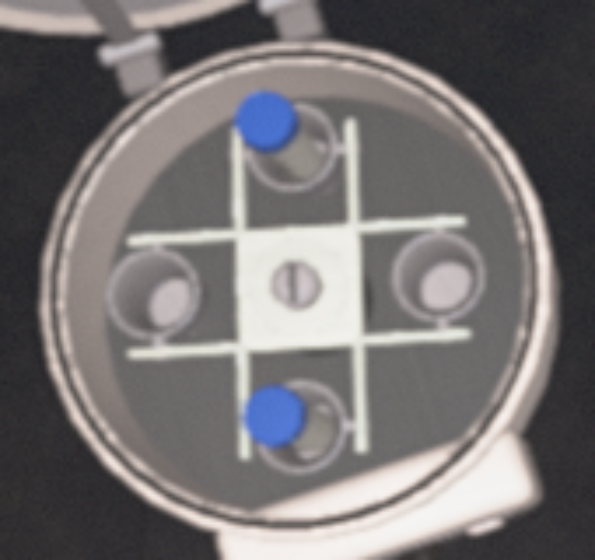

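Both tall tubes stand in opposite buckets (crop (265,122) and (275,418)). The near short cap is at (329,258) between the jaws. Gripping it.

```bash
python3 -m jog '[[0,-0.5,-15,0,55],[0,-0.5,-38,0,55],[0,-0.5,-60,0,55],[0,-0.5,-77,0,55],[0,-0.5,-83,0,55],[0,-0.5,-83,0,55],[0,-0.5,-83,0,20],[0,-0.5,-83,0,20],[0,-0.5,-83,0,20],[0,-0.5,-83,0,20]]' 40
python3 -m jog '[[0,0,0,0,20],[0,0,8,0,20],[0,0,25,0,20],[0,0,50,0,20],[0,0,80,0,20],[0,0,110,0,20],[0,0,140,0,20],[0,0,170,0,20],[0,0,188,0,20],[0,0,195,0,20]]'
python3 - <<'E'
from h import *
c=bot.read_camera("wrist");cv2.imwrite("pics/m_w.png",c["pixels"][:,:,::-1]);print(bot.read_state()["tool_pos"])
E
```

```text
time: 22.4
tool_pos: [0.4826, -0.1653, 0.0918]
tcp_rot: [-1.568, 0.124, -0.127]
wrist_force: [0.0, -0.2, 5.9]
width: 0.371
time: 23.65
tool_pos: [0.482, -0.1651, 0.2873]
tcp_rot: [-1.568, 0.124, -0.127]
wrist_force: [1.1, -0.6, -0.3]
width: 0.37
[ 0.48205929 -0.16510128  0.28728067]
```

View pics/m_w.png

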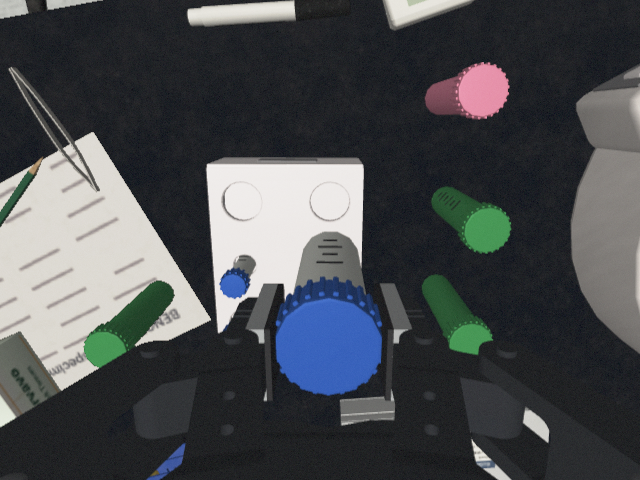

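```bash
python3 -m jog '[[3,18,5,0,20],[10,62,10,0,20],[19,118,15,0,20],[29,178,15,0,20],[39,238,15,0,20],[48,298,15,0,20],[57,355,15,0,20],[65,402,15,0,20],[71,435,15,0,20],[73,450,15,0,20]]'
python3 - <<'E'
from h import *
c=bot.read_camera("wrist");cv2.imwrite("pics/n_w.png",c["pixels"][:,:,::-1]);print(bot.read_state()["tool_pos"])
for X in((.4763,.194,.11),(.561,.2005,.12),(.5675,.1157,.11),(.5545,.285,.11)):print(proj(c,X).round(0))
E
```

```text
time: 24.95
tool_pos: [0.5534, 0.2875, 0.299]
tcp_rot: [-1.568, 0.126, -0.121]
wrist_force: [-0.3, -0.8, 0.0]
width: 0.371
[0.55372448 0.28816599 0.29924939]
[180. 125.]
[213. 244.]
[108. 265.]
[327. 214.]
```

View pics/n_w.png

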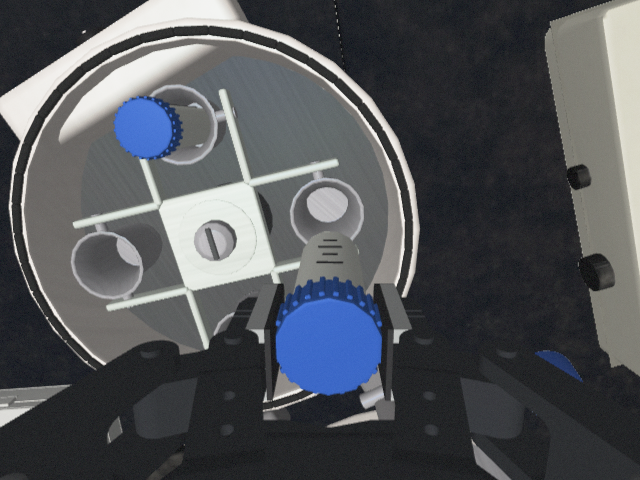

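```bash
python3 -m jog '[[0,0,-12,0,20],[0,0,-40,0,20],[0,0,-70,0,20],[0,0,-92,0,20],[0,0,-108,0,20],[0,0,-121,0,20],[0,0,-133,0,20],[0,0,-143,0,20],[0,0,-150,0,20],[0,0,-153,0,20]]'
python3 - <<'E'
from h import *
c=bot.read_camera("wrist");cv2.imwrite("pics/o_w.png",c["pixels"][:,:,::-1]);print(bot.read_state()["wrist_force"])
E
```

```text
time: 26.25
tool_pos: [0.5546, 0.2851, 0.1474]
tcp_rot: [-1.567, 0.126, -0.125]
wrist_force: [-0.2, -0.2, -0.5]
width: 0.373
[-0.5960176   0.14845308 -0.85042092]
```

View pics/o_w.png

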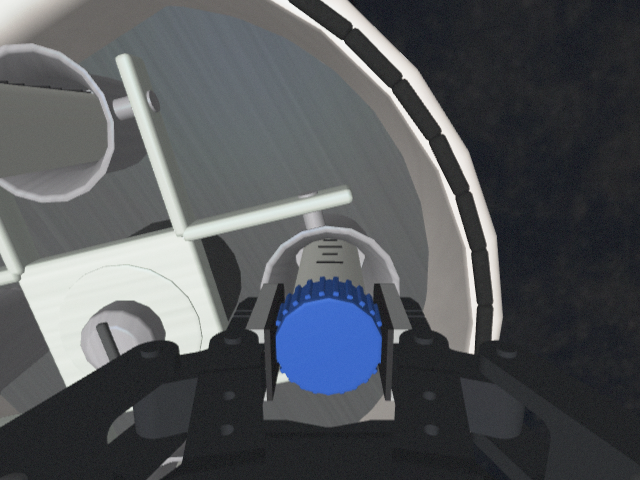

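Centred in the left bucket. Seat it, release, rise and cross to the last short tube.

```bash
python3 -m jog '[[0,0,-1,0,20],[0,0,-2,0,20],[0,0,-2.5,0,20],[0,0,-2.5,0,20],[0,0,-2.5,0,52],[0,0,-2.5,0,52],[0,0,-2.5,0,52],[0,0,-2.5,0,52],[0,0,15,0,52],[0,0,40,0,52]]'
python3 -m jog '[[0,0,40,0,52],[0,-8,75,0,52],[1,-35,95,0,55],[3,-82,95,0,55],[6,-138,95,0,55],[9,-196,95,0,55],[12,-254,95,0,55],[15,-312,95,0,55],[18,-368,95,0,55],[21,-420,90,0,55]]'
python3 -m jog '[[2,-45,-20,0,55],[3,-80,-45,0,55],[4,-105,-75,0,55],[4,-118,-95,0,55],[4,-118,-105,0,55],[4,-118,-105,0,55],[4,-118,-105,0,55],[4,-118,-105,0,55],[4,-118,-105,0,55],[4,-118,-105,0,55]]'
python3 - <<'E'
from h import *
c=bot.read_camera("wrist");cv2.imwrite("pics/p_w.png",c["pixels"][:,:,::-1]);print(bot.read_state()["tool_pos"])
m,b=blue(c)
for ce,st in b:
    if st[4]>1500: print(ce,st,plane(c,*ce,.095).round(4))
c=bot.read_camera("scene");cv2.imwrite(f"pics/p_s.png",cv2.resize(c["pixels"][80:300,140:360],None,fx=2.5,fy=2.5)[:,:,::-1])
E
```

```text
time: 27.55
tool_pos: [0.5543, 0.2848, 0.1884]
tcp_rot: [-1.568, 0.127, -0.125]
wrist_force: [0.1, 0.9, -0.2]
width: 0.609
time: 28.8
tool_pos: [0.5762, -0.1371, 0.2801]
tcp_rot: [-1.568, 0.123, -0.129]
wrist_force: [0.9, 0.5, -0.3]
width: 0.645
time: 30.05
tool_pos: [0.5799, -0.2529, 0.1732]
tcp_rot: [-1.567, 0.125, -0.126]
wrist_force: [-0.4, 0.2, 0.5]
width: 0.643
[ 0.5798004  -0.25290342  0.17301897]
[327.40646651 143.26443418] [ 303  119   50   50 1732] [ 0.5257 -0.2457  0.095 ]
[492.85951175 143.42008291] [ 464  119   58   51 2171] [ 0.5376 -0.1724  0.095 ]
[327.07234809 255.50360453] [ 292  219   71   74 3884] [ 0.5778 -0.2543  0.095 ]
```

View pics/p_w.png

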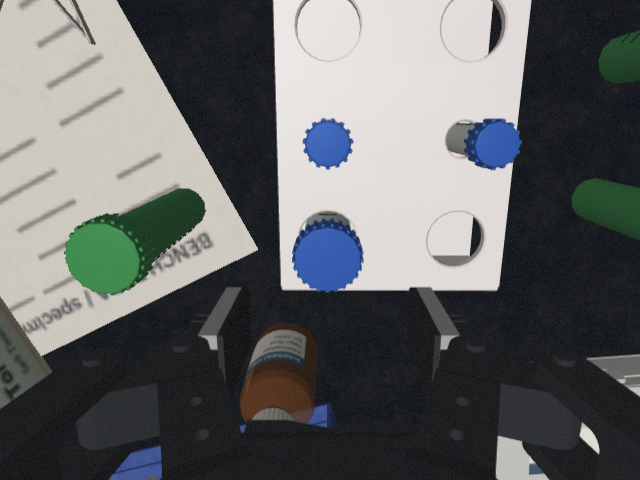

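View pics/p_s.png

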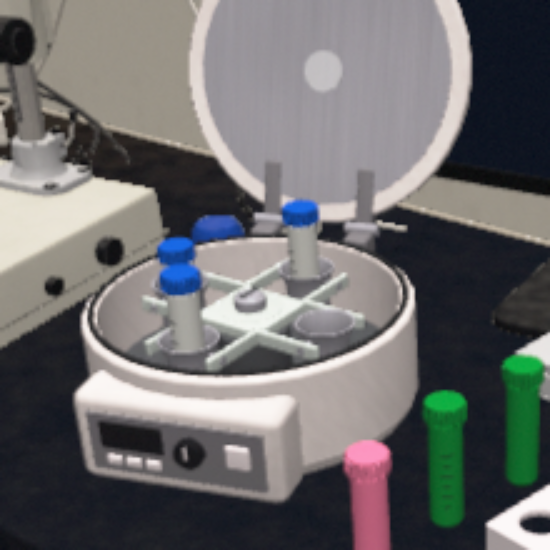

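The last short cap is at (327,255), and three tubes stand in their buckets. Before descending I check how high the brown bottle next to the rack is.

```bash
python3 - <<'E'
from h import *
T=bot.read_camera("top");S=bot.read_camera("scene")
print(tri(ray(T,450,183),ray(S,467,246)))
E
```

```text
(array([ 0.67533769, -0.30108964,  0.10100764]), [np.float64(1.9796313286634995e-05), np.float64(1.9796313286499504e-05)])
```

```bash
python3 -m jog '[[-1,-1,-15,0,55],[-1,-1,-38,0,55],[-1,-1,-60,0,55],[-1,-1,-76,0,55],[-1,-1,-82,0,55],[-1,-1,-82,0,55],[-1,-1,-82,0,20],[-1,-1,-82,0,20],[-1,-1,-82,0,20],[-1,-1,-82,0,20]]' 40
python3 -m jog '[[0,0,0,0,20],[0,0,8,0,20],[0,0,25,0,20],[0,0,50,0,20],[0,0,80,0,20],[0,0,110,0,20],[0,0,140,0,20],[0,0,170,0,20],[0,0,190,0,20],[0,0,200,0,20]]'
python3 - <<'E'
from h import *
c=bot.read_camera("wrist");cv2.imwrite("pics/q_w.png",c["pixels"][:,:,::-1]);print(bot.read_state()["tool_pos"])
E
```

```text
time: 31.5
tool_pos: [0.5796, -0.2544, 0.092]
tcp_rot: [-1.568, 0.124, -0.127]
wrist_force: [0.2, 1.2, 5.1]
width: 0.369
time: 32.75
tool_pos: [0.579, -0.2541, 0.2926]
tcp_rot: [-1.568, 0.124, -0.127]
wrist_force: [-0.5, -1.2, -1.0]
width: 0.368
[ 0.5792474  -0.25424464  0.29323891]
```

View pics/q_w.png

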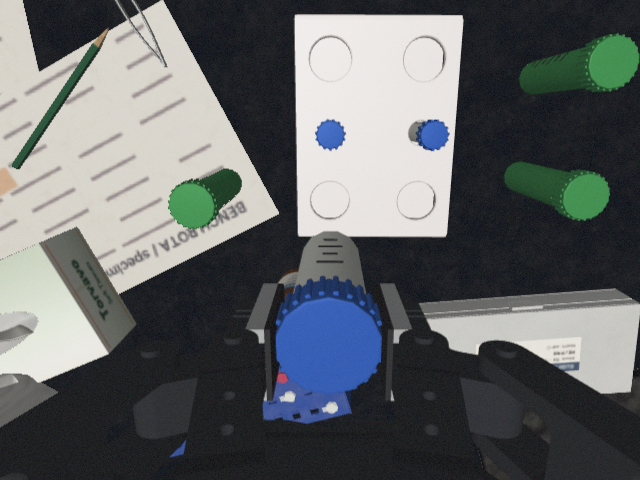

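Held, and both narrow tubes are untouched at (330,135) and (432,135). Carry to the right bucket (0.5675, 0.116): shift (−11, 370).

```bash
python3 -m jog '[[0,15,5,0,20],[-1,50,8,0,20],[-3,98,8,0,20],[-5,150,8,0,20],[-6,205,8,0,20],[-8,258,8,0,20],[-9,305,8,0,20],[-10,342,8,0,20],[-11,362,8,0,20],[-11,370,8,0,20]]'
python3 - <<'E'
from h import *
c=bot.read_camera("wrist");cv2.imwrite("pics/r_w.png",c["pixels"][:,:,::-1]);print(bot.read_state()["tool_pos"])
for X in((.4763,.194,.11),(.561,.2005,.12),(.5675,.1157,.11)):print(proj(c,X).round(0))
E
```

```text
time: 34.05
tool_pos: [0.567, 0.117, 0.298]
tcp_rot: [-1.568, 0.126, -0.123]
wrist_force: [0.3, -0.3, 0.2]
width: 0.369
[0.5672914  0.11714794 0.29811349]
[423.  62.]
[448. 188.]
[328. 213.]
```

View pics/r_w.png

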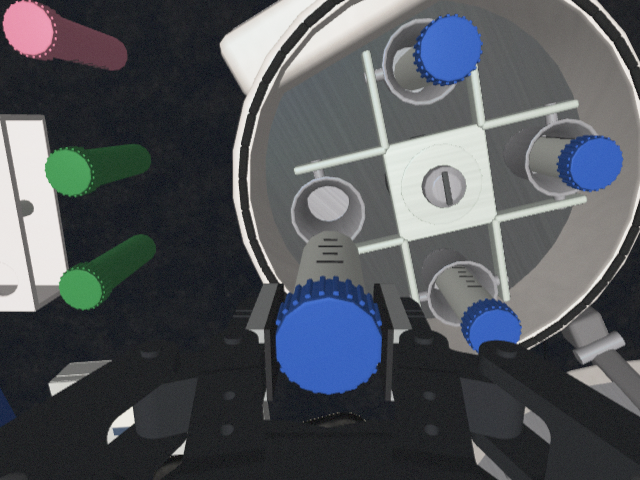

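```bash
python3 -m jog '[[0,0,-12,0,20],[0,0,-40,0,20],[0,0,-70,0,20],[0,0,-92,0,20],[0,0,-108,0,20],[0,0,-121,0,20],[0,0,-133,0,20],[0,0,-143,0,20],[0,0,-149,0,20],[0,0,-152,0,20]]'
python3 - <<'E'
from h import *
c=bot.read_camera("wrist");cv2.imwrite("pics/s_w.png",c["pixels"][:,:,::-1]);print(bot.read_state()["wrist_force"])
E
```

```text
time: 35.35
tool_pos: [0.5677, 0.1161, 0.1466]
tcp_rot: [-1.567, 0.126, -0.126]
wrist_force: [-0.9, 0.4, -0.6]
width: 0.366
[-0.1632982   0.05789832 -0.33947289]
```

View pics/s_w.png

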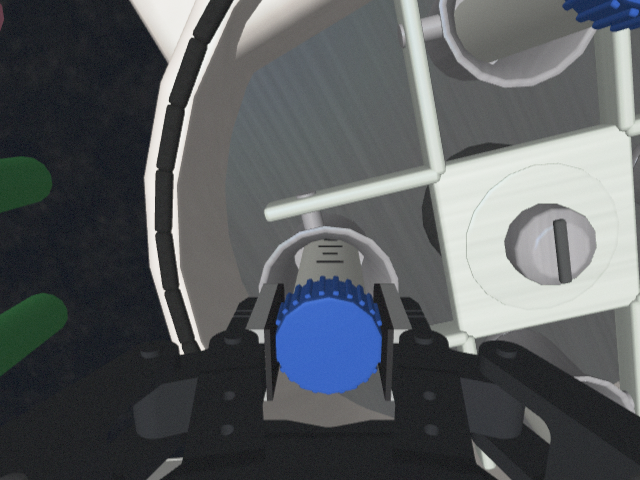

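Centred. Release, rise, and move to the side to check everything.

```bash
python3 -m jog '[[0,0,-1,0,20],[0,0,-2,0,20],[0,0,-2,0,20],[0,0,-2,0,20],[0,0,-2,0,52],[0,0,-2,0,52],[0,0,-2,0,52],[0,0,-2,0,52],[0,0,15,0,52],[0,0,40,0,52]]'
python3 -m jog '[[0,0,40,0,52],[0,-8,75,0,52],[0,-30,100,0,52],[0,-70,120,0,52],[0,-120,120,0,52],[0,-175,120,0,52],[0,-220,120,0,52],[0,-250,120,0,52],[0,-265,120,0,52],[0,-265,120,0,52]]'
python3 - <<'E'
from h import *
T=bot.read_camera("top");S=bot.read_camera("scene")
cv2.imwrite(f"pics/t_t.png",T["pixels"][:,:,::-1]);cv2.imwrite(f"pics/t_s.png",cv2.resize(S["pixels"][130:340,150:450],None,fx=2.6,fy=2.6,interpolation=2)[:,:,::-1])
mt,bt=blue(T);ms,bs=blue(S)
for b in bt:
  if b[0][0]<300 and b[0][1]>150:
    print("top",b[0].round(1),b[1][4])
    for s in bs:
        x,e=tri(ray(T,*b[0]),ray(S,*s[0]))
        if e[0]<.004 and .08<x[2]<.22: print("   ",s[0].round(1),s[1][4],x.round(4),np.round(e,4))
E
```

```text
time: 36.65
tool_pos: [0.5672, 0.1159, 0.1873]
tcp_rot: [-1.567, 0.127, -0.125]
wrist_force: [-0.1, 0.3, 0.5]
width: 0.609
time: 37.9
tool_pos: [0.5678, -0.1494, 0.3075]
tcp_rot: [-1.567, 0.126, -0.127]
wrist_force: [0.2, -0.0, -0.3]
width: 0.612
top [103.7 150.7] 37
top [205.8 184.3] 214
    [259.6 164.9] 130 [0.6463 0.2085 0.1647] [0.0005 0.0005]
top [252.1 225.5] 200
    [268.5 195.5] 163 [0.5688 0.1167 0.1401] [0.0008 0.0008]
top [167.8 230.6] 215
top [208.1 268.4] 224
```

View pics/t_s.png

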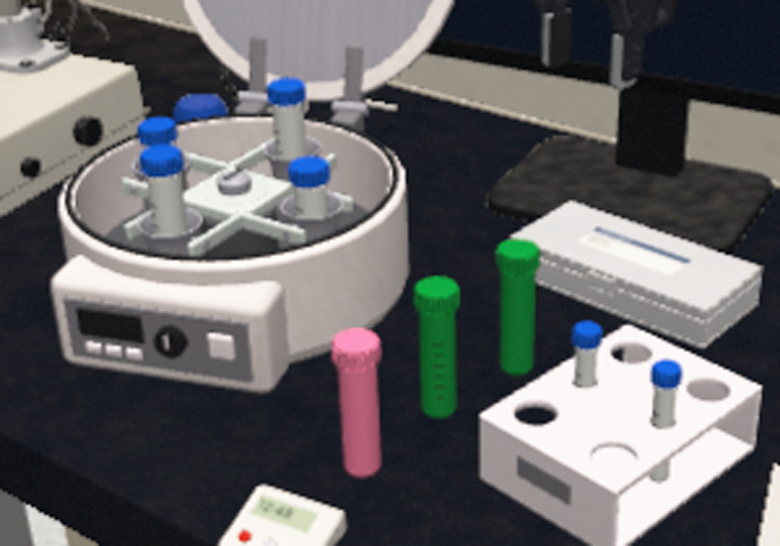

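View pics/t_t.png

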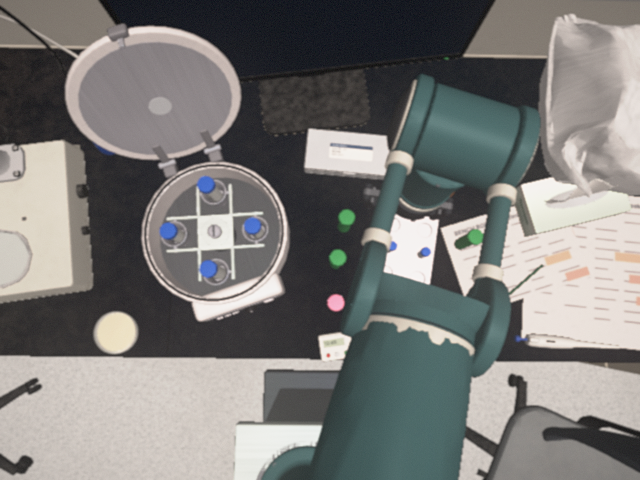

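```bash
python3 - <<'E'
from h import *
T=bot.read_camera("top");S=bot.read_camera("scene")
print(tri(ray(T,208.1,268.4),ray(S,150+161/2.6,130+161/2.6))[0].round(4))
for z in(.140,.145,.150):print(z,plane(T,167.8,230.6,z).round(4),proj(S,plane(T,167.8,230.6,z)).round(1))
# D cap left edge / top row in scene
h=blue(S)[0][165:205,195:235]; ys,xs=np.nonzero(h);print(195+xs.min(),195+xs.max(),165+ys.min())
print(proj(S,(.5545,.285,.148)), proj(S,(.5545+.012,.285+.012,.148)))
E
```

```text
[0.4785 0.1955 0.1633]
0.14 [0.5551 0.2868 0.14  ] [209.1 180.1]
0.145 [0.5543 0.2851 0.145 ] [209.1 178.4]
0.15 [0.5535 0.2834 0.15  ] [209.1 176.7]
203 234 166
[209.01540949 177.16514768] [209.17609094 174.3197909 ]
```

All four check out: caps at 165/163 mm for the tall tubes and about 140 mm for the short ones, as expected when seated. Handing in.

```bash
python3 - <<'E'
from workcell import bot
print(bot.finish_job(), bot.read_state()["time"])
E
```

```text
the job is handed in; nothing more can be done
the job is handed in; nothing more can be done
```

All four wide tubes are in the centrifuge and the job is handed in, at about 38 s on the robot's clock. The two tall tubes are in the far and near buckets, opposite each other. The two short ones are in the left and right buckets, opposite each other. Each was gripped by its cap, lifted straight up, carried upright and lowered to the bucket floor.

- **Seating:** a fully seated tall tube should have its cap centre at 165 mm and a short one at 140 mm. I measured 165 and 163 mm for the tall ones and 140 mm for the right-hand short one. The left short tube is partly hidden behind a tall one in the scene camera, so I could only confirm that its visible cap sits where a seated tube's would. The tall tube at 163 mm is within the calibration error.
- **Surroundings:** the narrow tubes still stand in the rack, and the green and pink look-alikes are where they were. The rotor did not visibly move. The forces I read during the job stayed below about 6 N.

No check failed or disagreed.

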